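# Put the safe spares away in their silhouette trays

### The job

Put the four loose spares away in the lift-out trays that stand in front of the glass-door cabinet, each squarely on the silhouette drawn for it: the copper key blank lying flat with its bow, stem and bit where they are drawn, the porcelain insulator upright with its flange along the drawn flange, the black knob and the steel spring cup as they stand now, on the black disc and on the grey ring. Set each one down rather than dropping it, and leave the jar of screws and the screwdriver where they are.

Things in the scene. Friction and masses are not known exactly. Their poses are not given: they have to be found in the camera images.
- key_blank: Uncut copper key lying flat, 74 mm long, 45 g: round bow 28 mm across, 8 mm thick, with a hole; straight stem 8 mm wide and high; rectangular bit at the tip, 14 mm long, out to 16 mm from the stem's centre line. Origin: under the bow's centre, on the counter; x along the stem to the tip (bare stem x = 14 to 46 mm, good to pinch across; tip at 60 mm), bit on the -y side, z up.
- knob: Round black anodized knob standing on its skirt: skirt 40 mm across and 6 mm high, knurled grip 36 mm across above it, 24 mm high in all, white pointer line on top. Origin: centre of the underside, z up. About 50 g.
- insulator: Cream porcelain standoff insulator standing upright: a flat two-lobed flange 64 x 32 mm and 8 mm thick with a dark screw hole in each lobe, and a ribbed round post 29 mm across rising from its middle, 44 mm high in all. Origin: centre of the underside; x runs along the 64 mm flange (both ends alike), z up. About 90 g.
- spring_cup: Bright steel spring cup standing open side up: a plain round cup 50 mm across and 28 mm high, walls 3 mm, with a short round boss in the middle of its floor. Origin: centre of the underside, z up. About 90 g.
- tray_key: Fixed square wooden tray with teal felt, 104 x 104 x 12 mm, walls 4 mm thick, felt 4 mm above the counter. Origin: tray's centre at counter level, z up, brass pull on the -x side. On the felt: copper full-size silhouette of the key blank, bow centre at x = -23 mm, y = 0, stem along +x to a tip at x = +37 mm, bit towards -y.
- tray_knob: Fixed square wooden tray with teal felt, 104 x 104 x 12 mm, walls 4 mm thick, felt 4 mm above the counter. Origin: tray's centre at counter level, z up, brass pull on the -x side. On the felt: in the middle, a plain black disc 40 mm across.
- tray_insulator: Fixed square wooden tray with teal felt, 104 x 104 x 12 mm, walls 4 mm thick, felt 4 mm above the counter. Origin: tray's centre at counter level, z up, brass pull on the -x side. On the felt: in the middle, the cream silhouette of the insulator's flange, 64 x 32 mm, long axis along the tray's x, with two small felt-coloured screw holes.
- tray_cup: Fixed square wooden tray with teal felt, 104 x 104 x 12 mm, walls 4 mm thick, felt 4 mm above the counter. Origin: tray's centre at counter level, z up, brass pull on the -x side. On the felt: in the middle, a steel-grey ring 50 mm across outside and 40 mm inside, with a grey dot 16 mm across at its centre.
- screw_jar: Bystander, to be left alone: small amber glass jar with a white lid, 44 mm across, 52 mm high, standing among the parts. Origin: centre of the underside, z up.
- screwdriver: Bystander, to be left alone: screwdriver with a red handle lying at the left end of the work, 160 mm long, 26 mm thick. Origin: at mid-length, at counter level; x runs from handle to blade.

How it is judged:
At the end, for the whole second after the job is handed in: All released, at rest and flat on the felt of the right tray (tilt under 0.09 rad): centres within 12 mm of the silhouette's, key within 12 mm along and across, 0.3 rad, bow on bow; insulator flange within 0.3 rad either way round. Jar upright; jar and screwdriver within 20 mm of their start (x of tray_key in the frame of key_blank between 0.011 and 0.035 m and y of tray_key in the frame of key_blank between -0.012 and 0.012 m and angle between the x axis of key_blank and the x axis of tray_key, either way round below 0.3 rad and z of key_blank in the frame of tray_key between 0.001 and 0.007 m and angle between each of key_blank, knob, insulator, spring_cup's own z axis and vertical below 0.09 rad and linear speed of each of key_blank, knob, insulator, spring_cup below 0.01 m/s and angular speed of each of key_blank, knob, insulator, spring_cup below 0.1 rad/s and contact force between each of key_blank, knob, insulator, spring_cup and the fingers below 0.05 N and horizontal distance between knob and tray_knob below 0.012 m and z of knob in the frame of tray_knob between 0.001 and 0.007 m and horizontal distance between insulator and tray_insulator below 0.012 m and angle between the x axis of insulator and the x axis of tray_insulator, either way round below 0.3 rad and z of insulator in the frame of tray_insulator between 0.001 and 0.007 m and horizontal distance between spring_cup and tray_cup below 0.012 m and z of spring_cup in the frame of tray_cup between 0.001 and 0.007 m and distance of each of screw_jar, screwdriver from where it was at the start of the episode below 0.02 m and angle between screw_jar's own z axis and vertical below 0.1 rad); the robot touches nothing.
It fails at once if the jar of screws or the screwdriver is moved by more than 20 mm (distance of any of screw_jar, screwdriver from where it was at the start of the episode above 0.02 m).
It fails at once if key_blank is dropped or thrown: out of the fingers it moves faster than 0.6 m/s (a fall of about 18 mm) (contact force between the fingers and key_blank below 0.05 N and linear speed of key_blank above 0.6 m/s).
It fails at once if knob is dropped or thrown: out of the fingers it moves faster than 0.6 m/s (a fall of about 18 mm) (contact force between the fingers and knob below 0.05 N and linear speed of knob above 0.6 m/s).
It fails at once if insulator is dropped or thrown: out of the fingers it moves faster than 0.6 m/s (a fall of about 18 mm) (contact force between the fingers and insulator below 0.05 N and linear speed of insulator above 0.6 m/s).
It fails at once if spring_cup is dropped or thrown: out of the fingers it moves faster than 0.6 m/s (a fall of about 18 mm) (contact force between the fingers and spring_cup below 0.05 N and linear speed of spring_cup above 0.6 m/s).
It also fails if it takes over 112 s, if anything falls off the work surface, if the arm or the gripper's body presses on something with over 40 N, if the wrist force passes 120 N, or if a joint passes its speed limit or range.

### The arm

A 7-joint arm with a two-finger parallel gripper is mounted at the origin on the work surface. World frame = base frame: x ahead of the robot, y to its left, z up, the work surface at z = 0. Lengths are in m, angles in rad, forces in N, time in s.
With the tool pointing down it reaches from about 0.4 to 0.85 m from the base axis. Payload 10.4 kg.
Tool frame: the origin (TCP) lies at the very end of the fingers, on their centre line; the grasp point (between the pads) lies 19 mm behind it (grip_point_offset is the distance from the TCP to the grasp point, in m); z points along the fingers, y is the line along which they close (so a half turn about z gives the same grasp; the last joint's range is limited). The gripper opens to 87 mm and grips with 3 to 60 N. Pads are 19 mm wide; open, the fingers measure 117 mm over their backs; the gripper's body (75 mm by 190 mm) begins 51 mm behind the grasp point.
Start: joints at [1.136, 0.332, -0.065, 1.46, 0.022, 1.35, -0.088], TCP at [0.25, -0.573, 0.223] pointing down, gripper open.
Joint ranges: [-2.6, 2.6], [-0.5, 2.12], [-1.47, 1.34], [0.16, 2.42], [-1.27, 4.41], [0.06, 2.06], [-2.6, 2.6]. Speed limits (rad/s): [2.22, 2.22, 2.79, 2.79, 3.14, 3.14, 3.14].

### API

Orientations are given as a unit quaternion [x, y, z, w].
In Python, from bench import * gives the robot as it stands.
- The arm moves only by the tool play_rows, never from a script. Its argument "increments" is text: rows parted by semicolons, each of 7 numbers parted by spaces: the turn, a rotation vector about the tool's x, y, z in rad, then the shift along the tool's x, y, z in m, then the opening, from 0 (shut) to 1 (fully open). A call has 1 to 8 rows; each row is the pose to reach, as a shift and turn from the pose commanded when the call began, along the tool's axes at that moment; what a row does not reach only later rows make up. A row lasts 1/10 s, in which the tool goes at most 50 mm and 8.59 degrees, less where a joint would pass 70% of its speed; a pose out of reach is approached as far as the arm can. A call with a gripper value outside its range is refused whole. The fingers move at their own pace and stop on an object; "grip_force" is the grip in N (left out, the last holds). Time passes only in rows, so rows that repeat a pose let the fingers close. It gives the time, the measured TCP pose, the force, the opening and the grip force at its end, in the units of the state.
- read_state(): the state, without advancing time (a new reading comes with each control period).
- camera(name): name is "scene" or "top" or "wrist"; returns a dict with "color" (384x512x3 uint8, red, green, blue), "fx", "fy", "cx", "cy" (pixels), "k1" (the pictures are not rectified: a ray, as slopes to the right and down, at radius r is drawn at 1 + k1 r^2 times it, then the intrinsics apply), "camera_from_world" (4x4, takes a point from world to camera coordinates); the wrist camera has in their place "mount" (4x4, takes a point from camera to tool coordinates, whose origin is the TCP and whose axes are the flange's). Camera axes: x right, y down, z forward; pixel columns grow to the right and rows downward; lengths in m; the calibration is good to about 2 mm. A picture is of the moment at which its call begins: read the wrist's pose just before it. There is no depth.
- close_job(): hands the job in; it is judged then, once.
The state is a dict: "time": time; "joint_positions": joint angles; "joint_vel": joint speeds; "joint_torque": joint torques, N m; "ee_pos": TCP position; "eef_rot": TCP orientation; "ft_force": force on the tool from outside, world axes, zero at the start; "torque": the same for the moment, N m; "width": finger opening in m; "grip_force": force on a finger pad.
Only numpy, scipy, OpenCV 4.12 (cv2) and the standard library are available. Lean on these libraries where they do the work, as an engineer would, in place of code of your own. Each camera call takes 0.05 s, during which the arm holds its last target. There are 200 camera calls.

## Working session

There is one attempt and no reset: what is moved stays moved. The work goes in short steps, Python scripts to look and compute and a tool call to move; the robot and the scene stay as the last step left them, time stands still between calls to the robot, and variables do not carry over. Pictures are saved under pics/ and viewed, at most 14 in all, crops included, and the job is handed in when it is done.

Besides the shell and the picture viewer there is one more tool, called after "Emit:" by a JSON object that holds its "api" and its "payload". play_rows: Moves the arm, as the interface text tells. Its arguments: {"type":"object","properties":{"increments":{"type":"string"},"grip_force":{"type":"number"}},"required":["increments"]}

```bash
ls; mkdir -p pics; python3 - <<'E'
from bench import *
import cv2
s=read_state();print({k:s[k] for k in('time','ee_pos','eef_rot','width')})
for n in('scene','top'):
    c=camera(n);cv2.imwrite(f'pics/{n}0.png',cv2.resize(c['color'][:,:,::-1],None,fx=1.5625,fy=1.5625,interpolation=cv2.INTER_CUBIC))
    print(n,c['fx'],c['fy'],c['cx'],c['cy'],c['k1'],c['camera_from_world'])
c=camera('wrist');print(c['mount'],c['fx'],c['k1'])
E
```

```text
pics
{'time': 0.0, 'ee_pos': array([ 0.25000053, -0.57238629,  0.22174153]), 'eef_rot': array([ 9.78872302e-01,  2.04471235e-01, -1.81789069e-04, -7.05190773e-04]), 'width': 0.08686243204599692}
scene 491.9121049652442 491.9121049652442 253.70954037235677 192.48635402786402 -0.04527059071047243 [[ 0.05591586  0.99835407  0.01275024 -0.10625317]
 [ 0.85423101 -0.04122502 -0.51825657 -0.42862065]
 [-0.51687792  0.03987042 -0.85513014  1.55556255]
 [ 0.          0.          0.          1.        ]]
top 419.9647897935006 419.9647897935006 252.24982421560247 184.05272526965263 -0.13704417437075195 [[-0.00414054 -0.99992935 -0.01114231  0.0933164 ]
 [-0.98216561  0.00616096 -0.1879169   0.51932097]
 [ 0.18797227  0.01016552 -0.98212173  0.99949441]
 [ 0.          0.          0.          1.        ]]
[[-1.63212134e-03 -9.55710787e-01 -2.94302953e-01  8.19481020e-02]
 [ 9.99998279e-01 -1.30019972e-03 -1.32347851e-03  6.65313272e-04]
 [ 8.82210076e-04 -2.94304606e-01  9.55711264e-01 -1.62952858e-01]
 [ 0.00000000e+00  0.00000000e+00  0.00000000e+00  1.00000000e+00]] 330.5633181530351 -0.08050558732638735
```

View pics/scene0.png

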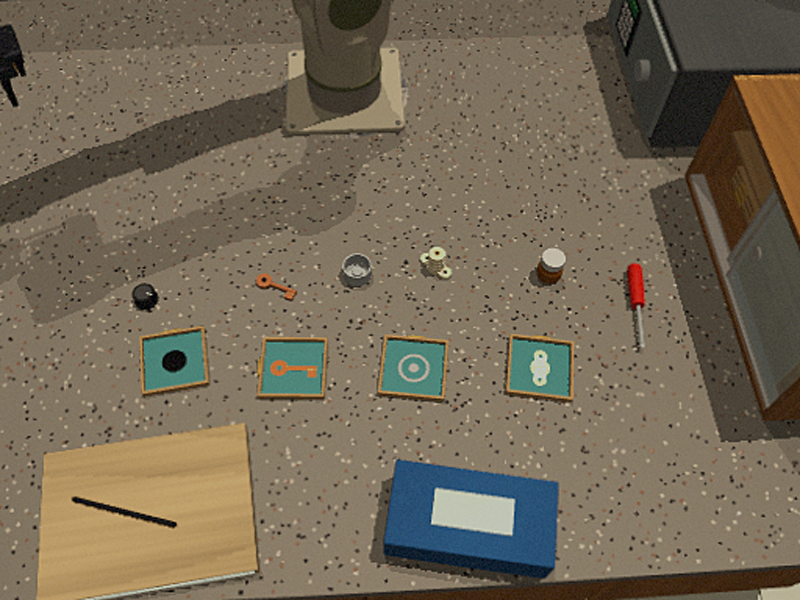

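View pics/top0.png

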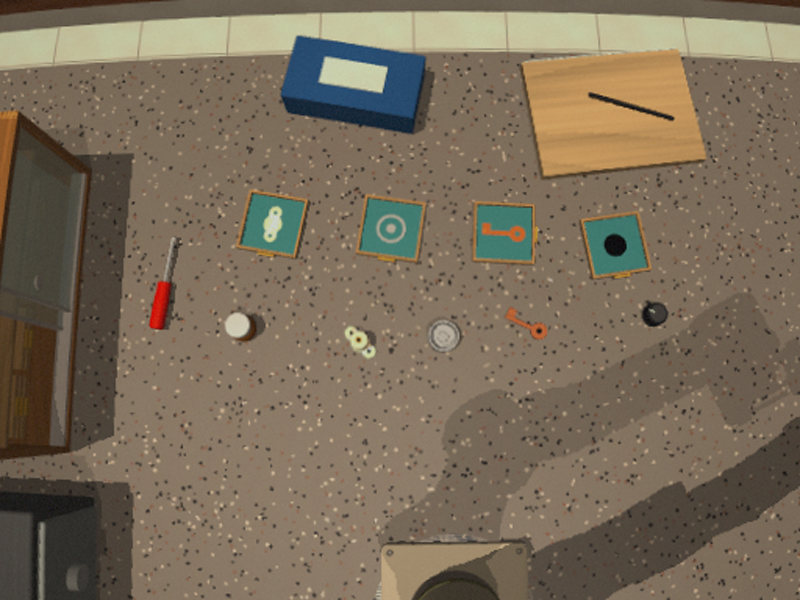

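The scene view shows the knob (145,296), key (276,287), cup (357,270), insulator (437,262), jar (551,266) and screwdriver (637,305). Below them are the trays: knob (174,361), key (292,368), cup (413,367) and insulator (540,367). The top view shows the same in mirrored order, for example knob (655,314), key (527,324), cup (444,335) and insulator (360,342). I'll enlarge both.

```bash
cat > h.py <<'E'
from bench import *
import numpy as np, cv2
from scipy.spatial.transform import Rotation as R
from scipy.optimize import least_squares
def grab(n):
    s=read_state(); c=camera(n)
    if n=='wrist':
        T=np.eye(4);T[:3,:3]=R.from_quat(s['eef_rot']).as_matrix();T[:3,3]=s['ee_pos']
        c['w2c']=np.linalg.inv(T@c['mount'])
    else: c['w2c']=c['camera_from_world']
    return c
def save(c,f): np.savez(f,**{k:np.asarray(c[k]) for k in('color','fx','fy','cx','cy','k1','w2c')})
def load(f): return dict(np.load(f))
def proj(c,P):
    p=c['w2c'][:3,:3]@np.asarray(P,float)+c['w2c'][:3,3]; u,v=p[:2]/p[2]; f=1+c['k1']*(u*u+v*v)
    return np.array([c['fx']*u*f+c['cx'],c['fy']*v*f+c['cy']])
def onplane(c,px,z):
    x=least_squares(lambda q:proj(c,[q[0],q[1],z])-px,[.6,0]).x; return x
def tri(obs):
    r=least_squares(lambda P:np.concatenate([proj(c,P)-px for c,px in obs]),[.6,0,.02]); return r.x,np.sqrt(np.mean(r.fun**2))
def crop(c,x0,y0,x1,y1,k,f):
    im=cv2.resize(c['color'][y0:y1,x0:x1,::-1],None,fx=k,fy=k,interpolation=cv2.INTER_CUBIC)
    cv2.imwrite(f,im)
E
python3 - <<'E'
from h import *
T=grab('top');S=grab('scene');save(T,'T.npz');save(S,'S.npz')
k=5
def two(c,y0,y1,xa,xm,xb,f):
    a=c['color'][y0:y1,xa:xm,::-1];b=c['color'][y0:y1,xm:xb,::-1]
    im=np.vstack([a,b]);cv2.imwrite(f,cv2.resize(im,None,fx=k,fy=k,interpolation=cv2.INTER_CUBIC))
two(T,118,234,145,290,435,'pics/t1.png') if 0 else None
k=5;two(T,118,178,145,290,435,'pics/t_tr.png')  # trays
# objects
k=5;two(T,190,234,145,290,435,'pics/t_ob.png')
k=5;two(S,154,198,80,230,380,'pics/s_ob.png')
E
```

```text
(no output)
```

View pics/t_tr.png

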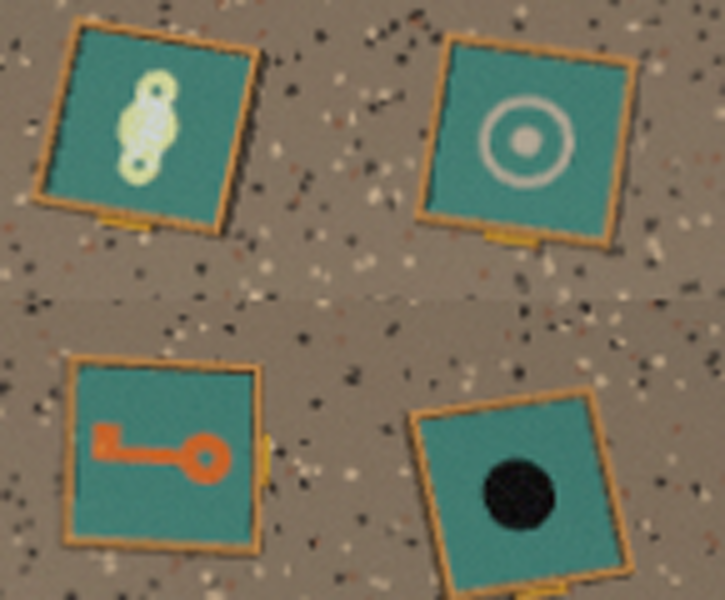

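View pics/t_ob.png

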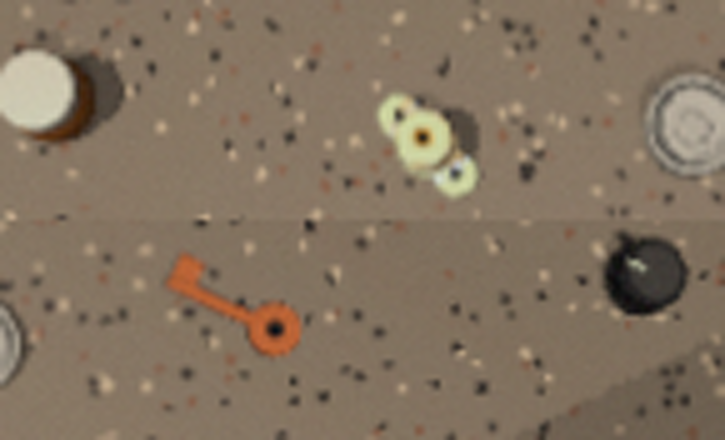

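View pics/s_ob.png

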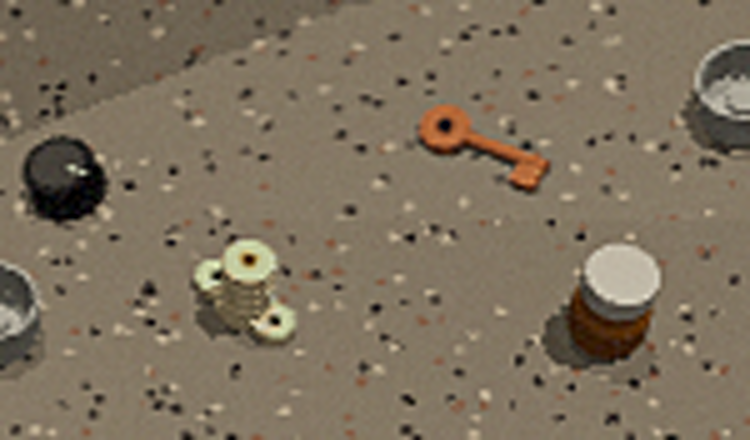

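The crops show the key's bow hole at (275,328) in the top crop and (444,126) in the scene crop. The insulator's post hole is at (423,137) and (248,259), its lobe holes at (399,115) and (456,173), and the silhouettes are clear. Next I compute positions.

```bash
cat > m.py <<'E'
from h import *
T=load('T.npz');S=load('S.npz')
def q(u,v,x,y): return np.array([(u+.5)/5-.5+x,(v+.5)/5-.5+y])
tU=lambda u,v:q(u,v,145,190)
tL=lambda u,v:q(u,v-220,290,190)
sU=lambda u,v:q(u,v,80,154)
sL=lambda u,v:q(u,v-220,230,154)
TU=lambda u,v:q(u,v,145,118)
TL=lambda u,v:q(u,v-300,290,118)
S0=lambda u,v:np.array([(u+.5)/1.5625-.5,(v+.5)/1.5625-.5])
P={'keyhole':(tL(275,328),sU(444,126),.008),'keytip':(tL(168,284),sU(547,157),.008),'keybit':(tL(184,252),sU(530,190),.008),
'insTop':(tU(423,137),sL(248,259),.044),'lobeA':(tU(399,115),sL(217,274),.008),'lobeB':(tU(456,173),sL(275,321),.008),
'cup':((tU(648,124)+tL(22,344))/2,(sU(696,85)+sL(37,305))/2,.028),'knob':(tL(653,270),sU(64,166),.024),'jar':(tU(36,90),sL(621,272),.052),
'tInsA':(TU(157,90),S0(540,353),.004),'tInsB':(TU(138,163),S0(540,381),.004),'tCup':(TU(526,141),S0(413,367.5),.004),
'tKeyBow':(TL(206,458),S0(279,368),.004),'tKnob':(TL(519,494),S0(174,361),.004)}
for n,(a,b,z) in P.items():
    X,e=tri([(T,a),(S,b)]); print(n,'tri',X.round(4),'res %.2f'%e,'top@z',onplane(T,a,z).round(4),'scene@z',onplane(S,b,z).round(4))
def tray(n,cs):
    w=np.array([onplane(T,c,.012) for c in cs]); c=w.mean(0)
    # order: corner list TL,TR,BR,BL in image
    d=(w[1]-w[0]+w[2]-w[3]); print(n,'centre',c.round(4),'side',[np.linalg.norm(w[i]-w[i-1]).round(4) for i in range(4)],'imgright dir',np.degrees(np.arctan2(d[1],d[0])).round(1))
tray('ins',[TU(79,17),TU(262,50),TU(222,235),TU(34,200)])
tray('cup',[TU(449,34),TU(638,60),TU(610,247),TU(416,217)])
tray('key',[TL(68,355),TL(262,365),TL(261,554),TL(64,544)])
tray('knob',[TL(408,412),TL(593,389),TL(635,570),TL(448,598)])
E
python3 m.py
```

```text
keyhole tri [ 0.4553 -0.1472  0.0056] res 0.07 top@z [ 0.455  -0.1469] scene@z [ 0.4569 -0.1466]
keytip tri [ 0.4785 -0.092   0.0072] res 0.07 top@z [ 0.4784 -0.0921] scene@z [ 0.4791 -0.0916]
keybit tri [ 0.4959 -0.1013  0.003 ] res 0.14 top@z [ 0.4951 -0.101 ] scene@z [ 0.4991 -0.1002]
insTop tri [0.4383 0.1485 0.042 ] res 0.07 top@z [0.4381 0.1482] scene@z [0.4397 0.1486]
lobeA tri [0.4482 0.1467 0.0433] res 3.96 top@z [0.4535 0.163 ] scene@z [0.4239 0.135 ]
lobeB tri [ 0.4285  0.1515 -0.0334] res 4.33 top@z [0.4235 0.1336] scene@z [0.4558 0.1638]
cup tri [0.4466 0.0114 0.0205] res 0.26 top@z [0.4457 0.011 ] scene@z [0.4517 0.0125]
knob tri [ 0.4812 -0.3429  0.0226] res 0.45 top@z [ 0.481  -0.3441] scene@z [ 0.4826 -0.3408]
jar tri [0.4614 0.3423 0.0503] res 0.15 top@z [0.4612 0.3414] scene@z [0.4625 0.3424]
tInsA tri [0.6456 0.288  0.059 ] res 0.86 top@z [0.6626 0.2958] scene@z [0.6176 0.3047]
tInsB tri [ 0.6388  0.3146 -0.0575] res 0.67 top@z [0.622  0.3046] scene@z [0.6673 0.2971]
tCup tri [0.6326 0.0971 0.0025] res 0.01 top@z [0.6322 0.0972] scene@z [0.6333 0.097 ]
tKeyBow tri [ 0.6224 -0.1179  0.0016] res 0.24 top@z [ 0.6217 -0.1184] scene@z [ 0.6237 -0.1167]
tKnob tri [ 0.602  -0.2868  0.0023] res 0.23 top@z [ 0.6016 -0.2872] scene@z [ 0.6031 -0.2856]
ins centre [0.641  0.2979] side [np.float64(0.1037), np.float64(0.1022), np.float64(0.1034), np.float64(0.1032)] imgright dir -101.3
cup centre [0.6312 0.0959] side [np.float64(0.102), np.float64(0.1019), np.float64(0.1034), np.float64(0.1029)] imgright dir -99.0
key centre [ 0.622  -0.0947] side [np.float64(0.1036), np.float64(0.1041), np.float64(0.1038), np.float64(0.1037)] imgright dir -93.2
knob centre [ 0.601 -0.286] side [np.float64(0.1026), np.float64(0.104), np.float64(0.1012), np.float64(0.1039)] imgright dir -82.3
```

Heights agree between the two views: key about 6–8 mm, knob 23, insulator 42, felt about 2–4. I add a helper that turns a target pose into a tool shift, then begin with the knob.

```bash
cat > go.py <<'E'
# usage: go.py x y z psi_deg : tool-frame shift and turn from the present pose
import sys
from h import *
s=read_state(); r=R.from_quat(s['eef_rot']); x,y,z,p=map(float,sys.argv[1:5]); p=np.radians(p)
tgt=R.from_matrix(np.array([[np.cos(p),np.sin(p),0],[np.sin(p),-np.cos(p),0],[0,0,-1]]))
print('t',s['time'],'pos',s['ee_pos'].round(4),'w',round(s['width'],4),'grip',s['grip_force'],'F',np.round(s['ft_force'],1),'j',np.round(s['joint_positions'],2))
print('rot',(r.inv()*tgt).as_rotvec().round(4),'shift',r.inv().apply(np.array([x,y,z])-s['ee_pos']).round(4))
E
python3 go.py .4812 -.343 .09 23.6
```

```text
t 0.25 pos [ 0.2501 -0.5726  0.2222] w 0.0868 grip 0.0 F [ 0.5  0.1 -0.1] j [ 1.14  0.33 -0.06  1.46  0.02  1.35 -0.09]
rot [-0.0006  0.     -0.0001] shift [ 0.3037 -0.1178  0.1323]
```

Emit:
{"api": "play_rows", "payload": {"increments": "0 0 0 0.304 -0.119 0.12 1;0 0 0 0.304 -0.119 0.12 1;0 0 0 0.304 -0.119 0.12 1;0 0 0 0.304 -0.119 0.12 1;0 0 0 0.304 -0.119 0.12 1;0 0 0 0.304 -0.119 0.12 1;0 0 0 0.304 -0.119 0.12 1;0 0 0 0.304 -0.119 0.12 1", "grip_force": 15}}

```text
time: 1.05
ee_pos: [0.4851, -0.3345, 0.1002]
eef_rot: [0.978, 0.209, 0.0, -0.002]
ft_force: [-1.2, -0.0, 0.6]
width: 0.0871
grip_force: 0.0
```

Emit:
{"api": "play_rows", "payload": {"increments": "0 0 0 0 0 0 1;0 0 0 0 0 0 1;0 0 0 0 0 0 1"}}

```text
time: 1.35
ee_pos: [0.4803, -0.3436, 0.103]
eef_rot: [0.979, 0.203, 0.0, 0.001]
ft_force: [-1.1, -0.2, 1.3]
width: 0.0869
grip_force: 0.0
```

```bash
python3 go.py .4812 -.343 .010 23.6; python3 - <<'E'
from h import *
c=grab('wrist');save(c,'W1.npz');crop(c,0,0,512,384,1.5,'pics/w1.png');print(proj(c,[.4812,-.343,.024])*1.5)
E
```

```text
t 1.35 pos [ 0.4803 -0.3436  0.103 ] w 0.0869 grip 0.0 F [-1.1 -0.2  1.3] j [ 0.74  0.36 -0.24  1.69  0.09  1.1  -0.69]
rot [ 0.001   0.0001 -0.0025] shift [ 0.0011 -0.0003  0.093 ]
[382.16942525 292.58964032]
```

View pics/w1.png

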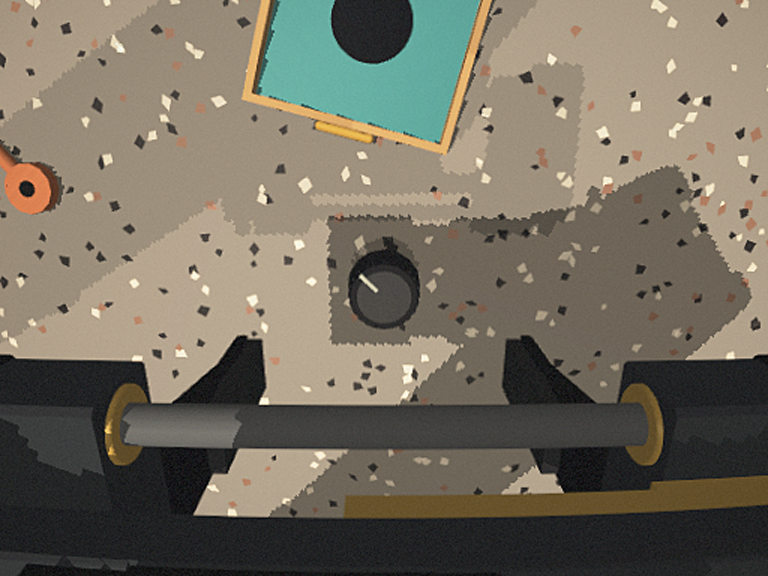

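The knob's top is at about (387,298), against a prediction of (382,293), so it lies within 3 mm and clear between the fingers. I descend and grasp.

Emit:
{"api": "play_rows", "payload": {"increments": "0 0 0 -0.001 0.002 0.04 1;0 0 0 -0.001 0.002 0.07 1;0 0 0 -0.001 0.002 0.085 1;0 0 0 -0.001 0.002 0.093 1;0 0 0 -0.001 0.002 0.093 1;0 0 0 -0.001 0.002 0.093 0;0 0 0 -0.001 0.002 0.093 0;0 0 0 -0.001 0.002 0.093 0"}}

```text
time: 2.2
ee_pos: [0.4816, -0.3447, 0.0106]
eef_rot: [0.979, 0.204, 0.001, 0.001]
ft_force: [-0.4, 1.3, 0.5]
width: 0.0707
grip_force: 0.0
```

Emit:
{"api": "play_rows", "payload": {"increments": "0 0 0 0 0 0 0;0 0 0 0 0 0 0;0 0 0 0 0 0 0;0 0 0 0 0 0 0;0 0 0 0 0 0 0;0 0 0 0 0 0 0"}}

```text
time: 2.8
ee_pos: [0.481, -0.3443, 0.0096]
eef_rot: [0.979, 0.204, 0.0, 0.0]
ft_force: [-0.8, 0.6, 0.9]
width: 0.0359
grip_force: 15.0
```

```bash
python3 go.py .6014 -.2868 .07 23.6
```

```text
t 2.8 pos [ 0.481  -0.3443  0.0096] w 0.0359 grip 15.000031739473343 F [-0.8  0.6  0.9] j [ 0.73  0.48 -0.23  1.75  0.13  0.93 -0.71]
rot [ 0.0001 -0.     -0.0001] shift [ 0.1333 -0.0045 -0.0604]
```

Emit:
{"api": "play_rows", "payload": {"increments": "0 0 0 0 0 -0.03 0;0 0 0 0 0 -0.06 0;0 0 0 0.04 -0.001 -0.06 0;0 0 0 0.08 -0.003 -0.06 0;0 0 0 0.12 -0.004 -0.06 0;0 0 0 0.133 -0.004 -0.06 0;0 0 0 0.133 -0.004 -0.06 0;0 0 0 0.133 -0.004 -0.06 0"}}

```text
time: 3.6
ee_pos: [0.6002, -0.2883, 0.0691]
eef_rot: [0.979, 0.204, -0.001, 0.0]
ft_force: [-0.8, 0.4, -1.0]
width: 0.0356
grip_force: 15.0
```

```bash
python3 go.py .6014 -.2868 .014 23.6
```

```text
t 3.6 pos [ 0.6002 -0.2883  0.0691] w 0.0356 grip 14.999639242887497 F [-0.8  0.4 -1. ] j [ 0.56  0.55 -0.25  1.5   0.15  1.11 -0.88]
rot [-0.0001  0.0014 -0.0008] shift [ 0.0018 -0.0009  0.0551]
```

Emit:
{"api": "play_rows", "payload": {"increments": "0 0 0 0.001 -0.001 0.02 0;0 0 0 0.001 -0.001 0.035 0;0 0 0 0.001 -0.001 0.045 0;0 0 0 0.001 -0.001 0.051 0;0 0 0 0.001 -0.001 0.054 0;0 0 0 0.001 -0.001 0.055 0;0 0 0 0.001 -0.001 0.055 0;0 0 0 0.001 -0.001 0.055 0"}}

```text
time: 4.4
ee_pos: [0.6022, -0.2862, 0.0151]
eef_rot: [0.979, 0.204, 0.0, 0.0]
ft_force: [0.8, 0.8, -0.7]
width: 0.0351
grip_force: 15.0
```

```bash
python3 go.py .6014 -.2868 .0136 23.6
```

```text
t 4.4 pos [ 0.6022 -0.2862  0.0151] w 0.0351 grip 14.999860525131226 F [ 0.8  0.8 -0.7] j [ 0.56  0.61 -0.25  1.53  0.16  1.02 -0.89]
rot [ 0.0007 -0.0006 -0.0001] shift [-0.0009  0.0002  0.0015]
```

Emit:
{"api": "play_rows", "payload": {"increments": "0 0 0 -0.001 0 0.0015 0;0 0 0 -0.001 0 0.0015 0;0 0 0 -0.001 0 0.0015 0.65;0 0 0 -0.001 0 0.0015 0.65;0 0 0 -0.001 0 0.0015 0.65;0 0 0 -0.001 0 -0.02 0.65;0 0 0 -0.001 0 -0.06 0.65;0 0 0 -0.001 0 -0.08 1"}}

```text
time: 5.2
ee_pos: [0.6019, -0.2869, 0.0976]
eef_rot: [0.979, 0.204, 0.001, 0.001]
ft_force: [0.1, -0.0, 0.3]
width: 0.0594
grip_force: 0.0
```

```bash
python3 go.py .469 -.1201 .085 63.3
```

```text
t 5.2 pos [ 0.6019 -0.2869  0.0976] w 0.0594 grip 0.0 F [ 0.1 -0.   0.3] j [ 0.56  0.52 -0.26  1.48  0.14  1.16 -0.87]
rot [ 0.0029 -0.0012 -0.693 ] shift [-0.0551 -0.2061  0.0121]
```

Emit:
{"api": "play_rows", "payload": {"increments": "0 0 -0.693 -0.055 -0.206 0.012 0.8;0 0 -0.693 -0.055 -0.206 0.012 0.8;0 0 -0.693 -0.055 -0.206 0.012 0.8;0 0 -0.693 -0.055 -0.206 0.012 0.8;0 0 -0.693 -0.055 -0.206 0.012 0.8;0 0 -0.693 -0.055 -0.206 0.012 0.8;0 0 -0.693 -0.055 -0.206 0.012 0.8;0 0 -0.693 -0.055 -0.206 0.012 0.8"}}

```text
time: 6.0
ee_pos: [0.4688, -0.1208, 0.0827]
eef_rot: [0.852, 0.523, 0.0, 0.0]
ft_force: [-0.1, -0.5, 1.3]
width: 0.0698
grip_force: 0.0
```

```bash
python3 go.py .469 -.1201 .003 63.3;  python3 - <<'E'
from h import *
c=grab('wrist');save(c,'W2.npz');crop(c,0,0,512,384,1.5,'pics/w2.png')
for p in [[.4555,-.1469,.008],[.469,-.1201,.008],[.4825,-.0933,.008],[.6014,-.2868,.028]]:print(proj(c,p)*1.5)
E
```

```text
t 6.0 pos [ 0.4688 -0.1208  0.0827] w 0.0698 grip 0.0 F [-0.1 -0.5  1.3] j [ 0.59  0.19 -0.47  1.97  0.1   1.01 -0.39]
rot [ 0.0007 -0.0001 -0.0032] shift [ 0.0007 -0.0002  0.0797]
[381.86459506 349.31598909]
[381.55866349 295.14626369]
[381.23405574 236.94919829]
[733.05016198 458.12796941]
```

View pics/w2.png

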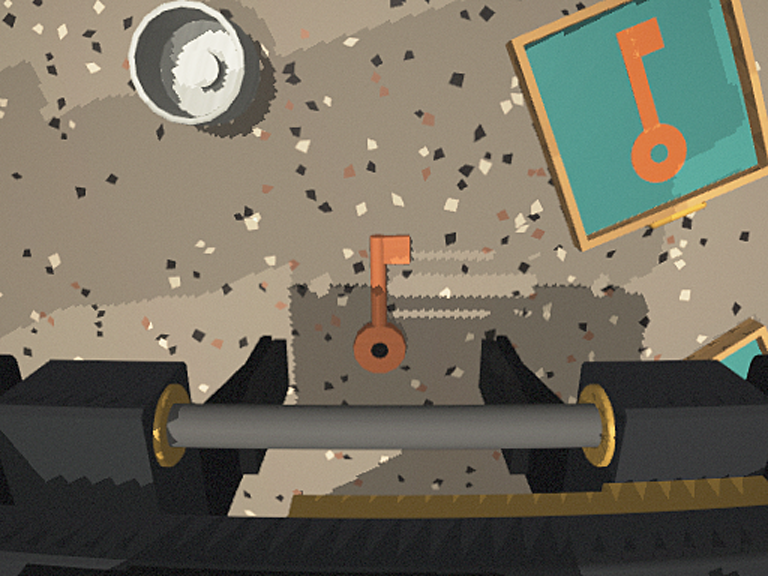

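The key's bow hole (380,350) and tip (378,236) match the prediction and the yaw is right. I descend.

Emit:
{"api": "play_rows", "payload": {"increments": "0 0 0 0.001 0 0.03 0.8;0 0 0 0.001 0 0.055 0.8;0 0 0 0.001 0 0.07 0.8;0 0 0 0.001 0 0.077 0.6;0 0 0 0.001 0 0.079 0.4;0 0 0 0.001 0 0.079 0.3;0 0 0 0.001 0 0.079 0.3;0 0 0 0.001 0 0.079 0.3"}}

```text
time: 6.85
ee_pos: [0.4691, -0.119, 0.0043]
eef_rot: [0.851, 0.525, 0.0, 0.001]
ft_force: [-0.3, 0.6, 0.7]
width: 0.0379
grip_force: 0.0
```

```bash
python3 go.py .469 -.1201 .002 63.3
```

```text
t 6.85 pos [ 0.4691 -0.119   0.0043] w 0.0379 grip 0.0 F [-0.3  0.6  0.7] j [ 0.56  0.31 -0.45  2.02  0.18  0.84 -0.46]
rot [ 0.0014 -0.0001 -0.0003] shift [-0.001   0.0004  0.0023]
```

Emit:
{"api": "play_rows", "payload": {"increments": "0 0 0 -0.001 0 0.002 0.3;0 0 0 -0.001 0 0.002 0.3;0 0 0 -0.001 0 0.002 0;0 0 0 -0.001 0 0.002 0;0 0 0 -0.001 0 0.002 0;0 0 0 -0.001 0 0.002 0;0 0 0 -0.001 0 0.002 0;0 0 0 -0.001 0 0.002 0"}}

```text
time: 7.65
ee_pos: [0.468, -0.1197, 0.0016]
eef_rot: [0.851, 0.525, -0.0, 0.0]
ft_force: [-0.6, -0.5, 1.2]
width: 0.0081
grip_force: 15.0
```

```bash
python3 go.py .469 -.1201 .06 63.3
```

```text
t 7.65 pos [ 0.468  -0.1197  0.0016] w 0.0081 grip 14.99609962105751 F [-0.6 -0.5  1.2] j [ 0.56  0.32 -0.45  2.02  0.18  0.84 -0.46]
rot [0.     0.0001 0.0001] shift [ 0.      0.0011 -0.0584]
```

Emit:
{"api": "play_rows", "payload": {"increments": "0 0 0 0 0 -0.02 0;0 0 0 0 0 -0.045 0;0 0 0 0 0 -0.06 0;0 0 0 0 0 -0.06 0"}}

```text
time: 8.05
ee_pos: [0.4694, -0.12, 0.0634]
eef_rot: [0.851, 0.525, 0.001, 0.001]
ft_force: [0.3, -0.4, -0.5]
width: 0.0077
grip_force: 15.0
```

```bash
python3 go.py .6234 -.088 .06 86.8; python3 - <<'E'
from h import *
c=load('W2.npz')
f=lambda u,v,z:onplane(c,np.array([(u+.5)/1.5-.5,(v+.5)/1.5-.5]),z).round(4)
print('traybow',f(659,153,.004),'tip corner stem side',f(618,33,.004),'cup rim',f(187,62,.028))
c=load('W1.npz');print('trayknob',f(372,20,.004))
E
```

```text
t 8.05 pos [ 0.4694 -0.12    0.0634] w 0.0077 grip 14.994406700134277 F [ 0.3 -0.4 -0.5] j [ 0.59  0.22 -0.47  1.98  0.12  0.96 -0.41]
rot [ 3.700e-03  4.000e-04 -4.102e-01] shift [0.0978 0.1231 0.0039]
traybow [ 0.6218 -0.1175] tip corner stem side [ 0.6225 -0.0576] cup rim [0.4464 0.0136]
trayknob [ 0.6011 -0.2857]
```

Emit:
{"api": "play_rows", "payload": {"increments": "0 0 -0.1 0.025 0.03 0 0;0 0 -0.2 0.05 0.06 0 0;0 0 -0.3 0.075 0.09 0 0;0 0 -0.4 0.097 0.122 0 0;0 0 -0.41 0.097 0.122 0 0;0 0 -0.41 0.097 0.122 0 0;0 0 -0.41 0.097 0.122 0 0;0 0 -0.41 0.097 0.122 0.02 0"}}

```text
time: 8.85
ee_pos: [0.6215, -0.0886, 0.0437]
eef_rot: [0.727, 0.686, 0.001, 0.002]
ft_force: [0.0, 0.2, -1.4]
width: 0.0076
grip_force: 15.0
```

```bash
python3 go.py .6234 -.088 .0062 86.8
```

```text
t 8.85 pos [ 0.6215 -0.0886  0.0437] w 0.0076 grip 14.994104504585266 F [ 0.   0.2 -1.4] j [ 0.45  0.54 -0.5   1.62  0.29  1.05 -0.19]
rot [ 0.004   0.0012 -0.0018] shift [0.0007 0.0017 0.0375]
```

Emit:
{"api": "play_rows", "payload": {"increments": "0 0 0 0.001 0.001 0.015 0;0 0 0 0.001 0.001 0.025 0;0 0 0 0.001 0.001 0.031 0;0 0 0 0.001 0.001 0.034 0;0 0 0 0.001 0.001 0.036 0;0 0 0 0.001 0.001 0.036 0;0 0 0 0.001 0.001 0.036 0"}}

```text
time: 9.55
ee_pos: [0.622, -0.0869, 0.006]
eef_rot: [0.727, 0.687, 0.0, 0.0]
ft_force: [-0.5, -0.2, -0.6]
width: 0.0075
grip_force: 15.0
```

```bash
python3 go.py .6234 -.088 .0058 86.8
```

```text
t 9.55 pos [ 0.622  -0.0869  0.006 ] w 0.0075 grip 14.994451403617859 F [-0.5 -0.2 -0.6] j [ 0.44  0.59 -0.49  1.64  0.32  0.99 -0.21]
rot [ 0.0008  0.0001 -0.0002] shift [-0.001   0.0015  0.0002]
```

Emit:
{"api": "play_rows", "payload": {"increments": "0 0 0 0 0.001 0.0005 0;0 0 0 0 0.001 0.0005 0.35;0 0 0 0 0.001 0.0005 0.35;0 0 0 0 0.001 0.0005 0.35;0 0 0 0 0.001 -0.02 0.35;0 0 0 0 0.001 -0.06 0.35;0 0 0 0 0.001 -0.085 0.5;0 0 0 0 0.001 -0.085 0.9"}}

```text
time: 10.35
ee_pos: [0.6251, -0.087, 0.0948]
eef_rot: [0.727, 0.687, 0.002, 0.003]
ft_force: [1.0, 0.0, -0.0]
width: 0.0395
grip_force: 0.0
```

```bash
python3 go.py .4465 .0125 .085 86.8
```

```text
t 10.35 pos [ 0.6251 -0.087   0.0948] w 0.0395 grip 0.0 F [ 1.  0. -0.] j [ 0.46  0.49 -0.52  1.57  0.26  1.14 -0.17]
rot [ 0.0066  0.0006 -0.0002] shift [ 0.0893 -0.184   0.0085]
```

Emit:
{"api": "play_rows", "payload": {"increments": "0 0 0 0.089 -0.183 0.007 1;0 0 0 0.089 -0.183 0.007 1;0 0 0 0.089 -0.183 0.007 1;0 0 0 0.089 -0.183 0.007 1;0 0 0 0.089 -0.183 0.007 1;0 0 0 0.089 -0.183 0.007 1;0 0 0 0.089 -0.183 0.007 1;0 0 0 0.089 -0.183 0.007 1"}}

```text
time: 11.15
ee_pos: [0.4459, 0.0117, 0.0835]
eef_rot: [0.727, 0.687, 0.0, -0.0]
ft_force: [0.2, -0.1, 0.3]
width: 0.087
grip_force: 0.0
```

```bash
python3 go.py .4465 .0125 .01 86.8;  python3 - <<'E'
from h import *
c=grab('wrist');save(c,'W3.npz');crop(c,0,0,512,384,1.5,'pics/w3.png')
for p in [[.4465,.0125,.028],[.6217,-.1179,.012],[.632,.0968,.004]]:print(proj(c,p)*1.5)
E
```

```text
t 11.15 pos [0.4459 0.0117 0.0835] w 0.087 grip 0.0 F [ 0.2 -0.1  0.3] j [ 0.49  0.12 -0.64  2.05  0.09  1.   -0.25]
rot [ 0.0004 -0.0007 -0.0012] shift [0.0008 0.0005 0.0735]
[382.67801967 307.29870407]
[687.36272326 484.92028017]
[751.28514885 105.98130745]
```

View pics/w3.png

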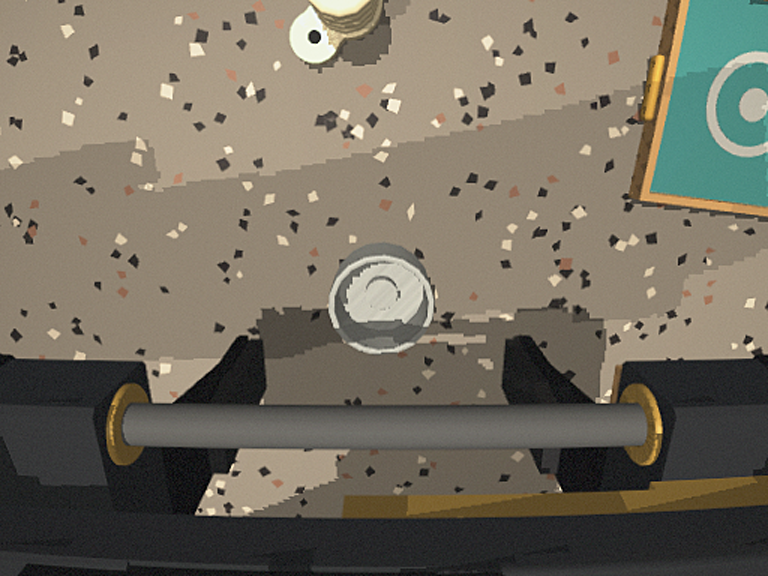

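The cup's rim centre (381,304) and the ring's dot (755,104) are within about 2 mm of the prediction. I descend and grasp.

Emit:
{"api": "play_rows", "payload": {"increments": "0 0 0 0.002 0 0.03 1;0 0 0 0.002 0 0.055 1;0 0 0 0.002 0 0.068 1;0 0 0 0.002 0 0.073 1;0 0 0 0.002 0 0.073 1;0 0 0 0.002 0 0.073 0;0 0 0 0.002 0 0.073 0;0 0 0 0.002 0 0.073 0"}}

```text
time: 12.0
ee_pos: [0.4457, 0.014, 0.0113]
eef_rot: [0.727, 0.687, 0.0, 0.001]
ft_force: [0.5, -1.2, 0.1]
width: 0.0705
grip_force: 0.0
```

Emit:
{"api": "play_rows", "payload": {"increments": "0 0 0 0 0 0 0;0 0 0 0 0 0 0;0 0 0 0 0 0 0;0 0 0 0 0 0 0", "grip_force": 20}}

```text
time: 12.4
ee_pos: [0.4451, 0.0141, 0.0107]
eef_rot: [0.727, 0.687, 0.0, 0.0]
ft_force: [-0.4, -0.9, 2.2]
width: 0.0498
grip_force: 20.0
```

```bash
python3 go.py .4465 .0125 .07 86.8
```

```text
t 12.4 pos [0.4451 0.0141 0.0107] w 0.0498 grip 20.000351979397237 F [-0.4 -0.9  2.2] j [ 0.45  0.25 -0.62  2.1   0.2   0.84 -0.35]
rot [ 0.0002  0.0002 -0.0001] shift [-0.0015  0.0015 -0.0593]
```

Emit:
{"api": "play_rows", "payload": {"increments": "0 0 0 0 0 -0.025 0;0 0 0 0 0 -0.055 0;0 0 0 0.018 0.036 -0.06 0;0 0 0 0.037 0.073 -0.06 0;0 0 0 0.056 0.109 -0.06 0;0 0 0 0.075 0.146 -0.06 0;0 0 0 0.093 0.182 -0.06 0;0 0 0 0.093 0.182 -0.06 0"}}

```text
time: 13.2
ee_pos: [0.6345, 0.0996, 0.0693]
eef_rot: [0.726, 0.688, 0.001, -0.001]
ft_force: [-1.3, 0.4, -1.9]
width: 0.0497
grip_force: 20.0
```

Emit:
{"api": "play_rows", "payload": {"increments": "0 0 0 0 0 0 0;0 0 0 0 0 0.015 0;0 0 0 0 0 0.03 0"}}

```text
time: 13.5
ee_pos: [0.6313, 0.0959, 0.0396]
eef_rot: [0.727, 0.687, -0.0, 0.0]
ft_force: [0.0, -0.6, -0.8]
width: 0.0498
grip_force: 20.0
```

```bash
python3 go.py .632 .0968 .0152 86.8
```

```text
t 13.5 pos [0.6313 0.0959 0.0396] w 0.0498 grip 19.99962926376611 F [ 0.  -0.6 -0.8] j [ 0.22  0.59 -0.59  1.58  0.36  1.08 -0.52]
rot [ 0.0003  0.0009 -0.0008] shift [0.001  0.0006 0.0244]
```

Emit:
{"api": "play_rows", "payload": {"increments": "0 0 0 0.001 0 0.01 0;0 0 0 0.001 0 0.017 0;0 0 0 0.001 0 0.021 0;0 0 0 0.001 0 0.024 0;0 0 0 0.001 0 0.024 0;0 0 0 0.001 0 0.024 0"}}

```text
time: 14.1
ee_pos: [0.6323, 0.0979, 0.0169]
eef_rot: [0.727, 0.687, 0.0, 0.0]
ft_force: [0.0, 0.1, -0.2]
width: 0.0495
grip_force: 20.0
```

```bash
python3 go.py .632 .0968 .0148 86.8
```

```text
t 14.1 pos [0.6323 0.0979 0.0169] w 0.0495 grip 19.99994491226971 F [ 0.   0.1 -0.2] j [ 0.21  0.62 -0.58  1.59  0.38  1.04 -0.53]
rot [ 0.0006 -0.0001 -0.0001] shift [-0.0011 -0.0002  0.0021]
```

Emit:
{"api": "play_rows", "payload": {"increments": "0 0 0 -0.001 0 0.002 0;0 0 0 -0.001 0 0.002 0;0 0 0 -0.001 0 0.002 0.75;0 0 0 -0.001 0 0.002 0.75;0 0 0 -0.001 0 0.002 0.75;0 0 0 -0.001 0 -0.02 0.75;0 0 0 -0.001 0 -0.06 0.75;0 0 0 -0.001 0 -0.085 0.75"}}

```text
time: 14.9
ee_pos: [0.6326, 0.0971, 0.104]
eef_rot: [0.727, 0.687, 0.001, 0.0]
ft_force: [1.4, -0.2, 0.2]
width: 0.065
grip_force: 0.0
```

```bash
python3 go.py .4385 .1485 .095 133.5
```

```text
t 14.9 pos [0.6326 0.0971 0.104 ] w 0.065 grip 0.0 F [ 1.4 -0.2  0.2] j [ 0.23  0.52 -0.61  1.53  0.32  1.18 -0.49]
rot [ 1.900e-03  2.000e-04 -8.151e-01] shift [ 0.0404 -0.1966  0.0087]
```

Emit:
{"api": "play_rows", "payload": {"increments": "0 0 -0.815 0.04 -0.196 0.008 0.75;0 0 -0.815 0.04 -0.196 0.008 0.75;0 0 -0.815 0.04 -0.196 0.008 0.75;0 0 -0.815 0.04 -0.196 0.008 0.75;0 0 -0.815 0.04 -0.196 0.008 0.75;0 0 -0.815 0.04 -0.196 0.008 0.75;0 0 -0.815 0.04 -0.196 0.008 0.75;0 0 -0.815 0.04 -0.196 0.008 0.75"}}

```text
time: 15.7
ee_pos: [0.4387, 0.1477, 0.0937]
eef_rot: [0.396, 0.918, 0.0, 0.0]
ft_force: [-0.8, 0.2, 0.3]
width: 0.0654
grip_force: 0.0
```

Emit:
{"api": "play_rows", "payload": {"increments": "0 0 0 0 0 0 0.75;0 0 0 0 0 0 0.75"}}

```text
time: 15.9
ee_pos: [0.4386, 0.1478, 0.0935]
eef_rot: [0.395, 0.919, 0.0, -0.0]
ft_force: [0.6, 0.1, -0.2]
width: 0.0652
grip_force: 0.0
```

```bash
python3 go.py .4385 .1485 .019 133.5;  python3 - <<'E'
from h import *
c=grab('wrist');save(c,'W4.npz');crop(c,0,0,512,384,1.5,'pics/w4.png')
for p in [[.4385,.1485,.044],[.4535,.163,.008],[.4235,.1336,.008]]:print(proj(c,p)*1.5)
E
```

```text
t 15.9 pos [0.4386 0.1478 0.0935] w 0.0652 grip 0.0 F [ 0.6  0.1 -0.2] j [ 0.41  0.19 -0.88  1.99  0.17  1.04  0.2 ]
rot [ 0.     -0.0003 -0.0014] shift [0.0006 0.0004 0.0745]
[383.25066904 310.91505354]
[422.88405344 286.40008345]
[343.11454833 287.85891294]
```

View pics/w4.png

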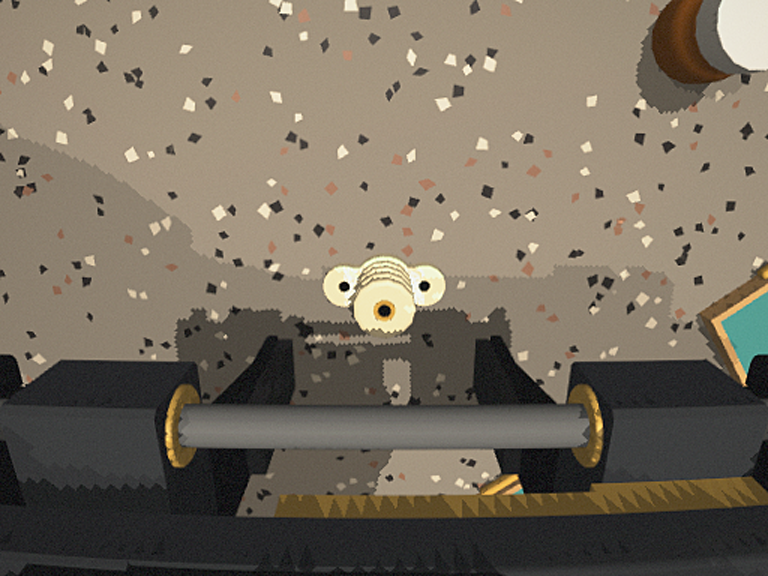

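The insulator's post hole is at (384,311) and its lobe holes at (344,287) and (424,287), so position and yaw match. I descend and grasp the post.

Emit:
{"api": "play_rows", "payload": {"increments": "0 0 0 0 0 0.03 0.75;0 0 0 0 0 0.055 0.75;0 0 0 0 0 0.069 0.75;0 0 0 0 0 0.074 0.75;0 0 0 0 0 0.074 0.75;0 0 0 0 0 0.074 0;0 0 0 0 0 0.074 0;0 0 0 0 0 0.074 0"}}

```text
time: 16.75
ee_pos: [0.4391, 0.1478, 0.0202]
eef_rot: [0.395, 0.919, 0.0, 0.001]
ft_force: [0.1, 0.7, 0.1]
width: 0.049
grip_force: 0.0
```

Emit:
{"api": "play_rows", "payload": {"increments": "0 0 0 0 0 0 0;0 0 0 0 0 0 0;0 0 0 0 0 0 0;0 0 0 0 0 0 0"}}

```text
time: 17.15
ee_pos: [0.4386, 0.1477, 0.0197]
eef_rot: [0.395, 0.919, -0.0, 0.0]
ft_force: [-0.8, -0.1, 3.2]
width: 0.0284
grip_force: 20.0
```

```bash
python3 go.py .6415 .2995 .08 78.2
```

```text
t 17.15 pos [0.4386 0.1477 0.0197] w 0.0284 grip 20.000023283064365 F [-0.8 -0.1  3.2] j [ 0.34  0.32 -0.84  2.05  0.31  0.9   0.09]
rot [1.000e-04 2.000e-04 9.648e-01] shift [-0.0294  0.2517 -0.0603]
```

Emit:
{"api": "play_rows", "payload": {"increments": "0 0 0 0 0 -0.03 0;0 0 0 0 0 -0.06 0;0 0 0.12 -0.004 0.03 -0.06 0;0 0 0.24 -0.008 0.065 -0.06 0;0 0 0.36 -0.012 0.1 -0.06 0;0 0 0.48 -0.016 0.135 -0.06 0;0 0 0.6 -0.02 0.17 -0.06 0;0 0 0.72 -0.024 0.2 -0.06 0"}}

```text
time: 17.95
ee_pos: [0.6011, 0.2689, 0.0788]
eef_rot: [0.695, 0.719, -0.0, -0.0]
ft_force: [-0.1, 0.5, 0.7]
width: 0.0285
grip_force: 20.0
```

```bash
python3 go.py .6415 .2995 .08 78.2
```

```text
t 17.95 pos [0.6011 0.2689 0.0788] w 0.0285 grip 19.99510809313506 F [-0.1  0.5  0.7] j [-0.02  0.6  -0.66  1.49  0.38  1.18 -0.7 ]
rot [-0.0007  0.0004  0.2402] shift [ 0.0292  0.0415 -0.0013]
```

Emit:
{"api": "play_rows", "payload": {"increments": "0 0 0.12 0.014 0.02 0 0;0 0 0.22 0.028 0.04 0 0;0 0 0.24 0.029 0.041 0 0;0 0 0.24 0.029 0.041 0 0;0 0 0.24 0.029 0.041 0 0;0 0 0.24 0.029 0.041 0.02 0;0 0 0.24 0.029 0.041 0.035 0;0 0 0.24 0.029 0.041 0.035 0"}}

```text
time: 18.75
ee_pos: [0.6384, 0.2969, 0.0418]
eef_rot: [0.774, 0.633, -0.002, -0.0]
ft_force: [0.4, -0.1, -0.5]
width: 0.0288
grip_force: 20.0
```

```bash
python3 go.py .6415 .2995 .0242 78.2
```

```text
t 18.75 pos [0.6384 0.2969 0.0418] w 0.0288 grip 19.99999661464244 F [ 0.4 -0.1 -0.5] j [-0.12  0.72 -0.58  1.38  0.4   1.17 -0.94]
rot [-0.0032  0.0032  0.0053] shift [0.0033 0.0026 0.0176]
```

Emit:
{"api": "play_rows", "payload": {"increments": "0 0 0 0.002 0.002 0.007 0;0 0 0 0.002 0.002 0.012 0;0 0 0 0.002 0.002 0.016 0;0 0 0 0.002 0.002 0.0175 0;0 0 0 0.002 0.002 0.0175 0;0 0 0 0.002 0.002 0.0175 0"}}

```text
time: 19.35
ee_pos: [0.6425, 0.3002, 0.0273]
eef_rot: [0.774, 0.633, 0.0, 0.0]
ft_force: [-0.4, -0.0, -1.3]
width: 0.0287
grip_force: 20.0
```

```bash
python3 go.py .6415 .2995 .0238 78.2
```

```text
t 19.35 pos [0.6425 0.3002 0.0273] w 0.0287 grip 20.000007930211723 F [-0.4 -0.  -1.3] j [-0.12  0.74 -0.57  1.38  0.41  1.15 -0.95]
rot [ 0.0003 -0.0001  0.005 ] shift [-0.0008 -0.0008  0.0035]
```

Emit:
{"api": "play_rows", "payload": {"increments": "0 0 0 0 0 0.002 0;0 0 0 0 0 0.0035 0;0 0 0 0 0 0.0035 0;0 0 0 0 0 0.0035 0"}}

```text
time: 19.75
ee_pos: [0.6425, 0.3002, 0.0238]
eef_rot: [0.774, 0.633, 0.0, 0.0]
ft_force: [0.1, -0.1, 2.1]
width: 0.0287
grip_force: 20.0
```

```bash
python3 go.py .6415 .2995 .0238 78.2
```

```text
t 19.75 pos [0.6425 0.3002 0.0238] w 0.0287 grip 20.000033592805266 F [ 0.1 -0.1  2.1] j [-0.13  0.74 -0.57  1.38  0.41  1.14 -0.95]
rot [ 0.0004 -0.0002  0.005 ] shift [-0.0009 -0.0008 -0.    ]
```

Force now +2 N, so it is on the felt. I release, rise, and move back out of the cameras' view.

Emit:
{"api": "play_rows", "payload": {"increments": "0 0 0 0 0 0 0.65;0 0 0 0 0 0 0.65;0 0 0 0 0 0 0.65;0 0 0 0 0 0 0.65;0 0 0 0 0 -0.03 0.65;0 0 0 0 0 -0.07 0.65;0 0 0 0 0 -0.12 0.65;0 0 0 0 0 -0.15 0.65"}}

```text
time: 20.55
ee_pos: [0.643, 0.3008, 0.1778]
eef_rot: [0.774, 0.633, 0.002, 0.0]
ft_force: [0.9, 0.3, -0.6]
width: 0.0567
grip_force: 0.0
```

Emit:
{"api": "play_rows", "payload": {"increments": "0 0 0 -0.03 -0.2 -0.05 0.65;0 0 0 -0.03 -0.2 -0.05 0.65;0 0 0 -0.03 -0.2 -0.05 0.65;0 0 0 -0.03 -0.2 -0.05 0.65;0 0 0 -0.03 -0.2 -0.05 0.65;0 0 0 -0.03 -0.2 -0.05 0.65;0 0 0 -0.03 -0.2 -0.05 0.65"}}

```text
time: 21.25
ee_pos: [0.4416, 0.3099, 0.2234]
eef_rot: [0.775, 0.632, 0.0, 0.0]
ft_force: [0.3, -1.0, 0.2]
width: 0.0567
grip_force: 0.0
```

```bash
python3 - <<'E'
from h import *
T=grab('top');S=grab('scene');save(T,'T2.npz');save(S,'S2.npz')
a=T['color'][118:178,145:290,::-1];b=T['color'][118:178,290:435,::-1]
cv2.imwrite('pics/t2.png',cv2.resize(np.vstack([a,b]),None,fx=5,fy=5,interpolation=cv2.INTER_CUBIC))
crop(S,80,140,420,265,2.35,'pics/s2.png')
print(read_state()['ee_pos'],read_state()['grip_force'])
E
```

```text
[0.44163474 0.30992208 0.22286629] 0.0
```

View pics/t2.png

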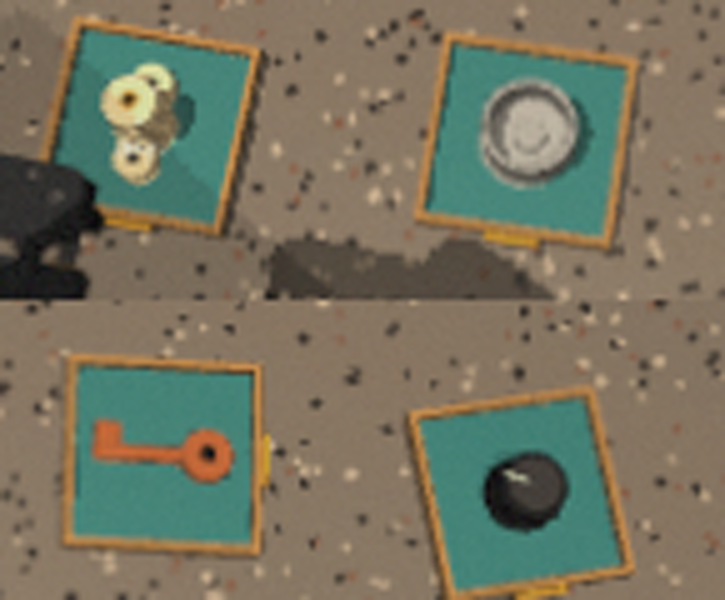

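View pics/s2.png

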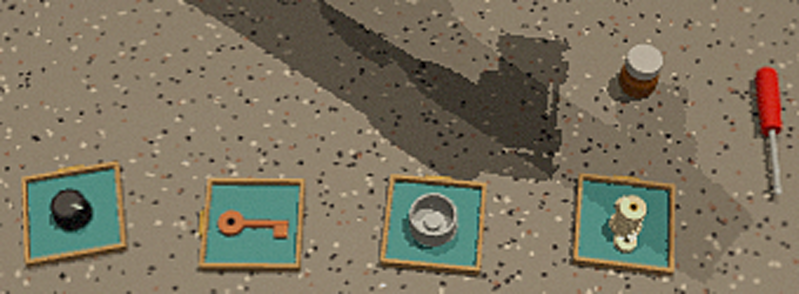

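All four stand in their trays. In the top crop the cup rim is at (530,132), the knob top at (528,487), the key hole at (208,454) and the insulator hole at (129,100). The jar and screwdriver are undisturbed. A numeric check follows.

```bash
python3 - <<'E'
from h import *
T=load('T2.npz')
q=lambda u,v,x,y:np.array([(u+.5)/5-.5+x,(v+.5)/5-.5+y])
U=lambda u,v,z:onplane(T,q(u,v,145,118),z).round(4)
L=lambda u,v,z:onplane(T,q(u,v-300,290,118),z).round(4)
print('cup',U(530,132,.032),'vs .632 .0968');print('ins',U(129,100,.048),'vs .6415 .299; lobes',U(155,80,.012),U(134,158,.012))
print('key',L(208,454,.012),'vs .6217 -.1179; tip',L(95,460,.012));print('knob',L(528,487,.028),'vs .6014 -.2868')
E
```

```text
cup [0.6289 0.0946] vs .632 .0968
ins [0.6435 0.3014] vs .6415 .299; lobes [0.6657 0.2955] [0.6226 0.3052]
key [ 0.6217 -0.1181] vs .6217 -.1179; tip [ 0.6186 -0.0579]
knob [ 0.5991 -0.2841] vs .6014 -.2868
```

All within about 4 mm of the silhouettes, so I hand it in.

```bash
python3 -c "
from bench import *
print(close_job())"
```

```text
the job is handed in; nothing more can be done
None
```

The job is handed in: the key, knob, insulator and cup each stand within about 4 mm of their silhouettes in the final top-camera picture, and the jar and screwdriver look undisturbed; no verdict came back from the judging.

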